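Put the stone finials back on their own plinths

TASK

The three stone finials stand on one another's plinths: move them so that each stands upright and centred on the plinth of its own stone, using the blue-topped block as the free spot on the way. A finial must never be put down on the bare bench, and must be set down gently, not dropped. Leave the pencil pot, the chisel and the rubbing block where they are.

Things in the scene. Friction and masses are not known exactly. Their poses are not given: they have to be found in the camera images.
- mid_marble (a point): The white marble finial: a turned, round, upright stone ornament 70 mm tall, about 0.26 kg. Foot disc 50 mm across and 8 mm high, then a straight round drum 42 mm across from 8 to 52 mm above its underside (the place to grip), then a domed top with a small bead, 18 mm high. The point lies on its axis, half-way up (35 mm above its underside); z is its axis. It starts standing on the middle of the plinth of red-brown sandstone.
- mid_sandstone (a point): The red-brown sandstone finial: a turned, round, upright stone ornament 70 mm tall, about 0.26 kg. Foot disc 50 mm across and 8 mm high, then a straight round drum 42 mm across from 8 to 52 mm above its underside (the place to grip), then a domed top with a small bead, 18 mm high. The point lies on its axis, half-way up (35 mm above its underside); z is its axis. It starts standing on the middle of the plinth of dark blue-grey slate.
- mid_slate (a point): The dark blue-grey slate finial: a turned, round, upright stone ornament 70 mm tall, about 0.26 kg. Foot disc 50 mm across and 8 mm high, then a straight round drum 42 mm across from 8 to 52 mm above its underside (the place to grip), then a domed top with a small bead, 18 mm high. The point lies on its axis, half-way up (35 mm above its underside); z is its axis. It starts standing on the middle of the plinth of white marble.
- seat_marble (a point): The white marble plinth, fixed to the bench: a square slab 84 x 84 mm, 20 mm high, with a round flat seat 68 mm across on top of it; 32 mm high in all. The point is the centre of the seat's top, where a finial's underside belongs; z is up, x and y run along the slab's sides.
- seat_sandstone (a point): The red-brown sandstone plinth, fixed to the bench: a square slab 84 x 84 mm, 20 mm high, with a round flat seat 68 mm across on top of it; 32 mm high in all. The point is the centre of the seat's top, where a finial's underside belongs; z is up, x and y run along the slab's sides.
- seat_slate (a point): The dark blue-grey slate plinth, fixed to the bench: a square slab 84 x 84 mm, 20 mm high, with a round flat seat 68 mm across on top of it; 32 mm high in all. The point is the centre of the seat's top, where a finial's underside belongs; z is up, x and y run along the slab's sides.
- block_top (a point): The free spot: a square timber block with a flat blue top, 100 x 100 mm, 28 mm high, fixed to the bench, empty at the start. The point is the centre of its top; z is up.
- pot: Green pencil pot, loose, 68 mm across, 80 mm high, its pencils reach 122 mm; origin at the centre of its underside. A bystander.
- chisel: Stone chisel lying loose, about 215 mm long and 22 mm wide and high, dark wooden handle to its -x, steel blade to +x; origin on its underside where handle and blade meet. A bystander.
- rubbing_block: Rubbing block, loose, 75 x 50 x 32 mm, wood with an orange sole; origin at the centre of its underside. A bystander.
Not all that is in view belongs to the job. What is shaped like the part that bears mid_marble but green is not meant.

How it is judged:
By the outcome, as a careful person would: the job done as asked, in the order asked, and still so for the second after the job is handed in, with the robot touching nothing.
It also fails if it takes over 106 s, if anything falls off the work surface, if the arm or the gripper's body presses on something with over 40 N, if the wrist force passes 120 N, or if a joint passes its speed limit or range.

ROBOT

A 7-joint arm with a two-finger parallel gripper is mounted at the origin on the work surface. World frame = base frame: x ahead of the robot, y to its left, z up, the work surface at z = 0. Lengths are in m, angles in rad, forces in N, time in s.
With the tool pointing down it reaches from about 0.4 to 0.85 m from the base axis. Payload 10.4 kg.
Tool frame: the origin (TCP) lies on the centre line of the jaws, within the pads' length; the fingertips stand 11 mm ahead of it and the grasp point (between the pads) lies 8 mm behind it (manip.finger_overhang is the distance from the TCP to the fingertips, in m); z points along the fingers, y is the line along which they close (so a half turn about z gives the same grasp; the last joint's range is limited). The gripper opens to 85 mm and grips with 20 to 120 N. Pads are 22 mm wide; open, the fingers measure 114 mm over their backs; the gripper's body (76 mm by 85 mm) begins 54 mm behind the grasp point. The pads swing forward as they close: fully open they stand 13 mm farther back than shut.
Start: joints at [1.282, 0.332, -0.065, 1.46, 0.022, 1.35, -0.088], TCP at [0.164, -0.603, 0.242] pointing down, gripper open.
Joint ranges: [-2.6, 2.6], [-0.5, 2.12], [-1.47, 1.34], [0.16, 2.42], [-1.27, 4.41], [0.06, 2.06], [-2.6, 2.6]. Speed limits (rad/s): [2.22, 2.22, 2.79, 2.79, 3.14, 3.14, 3.14].

INTERFACE

Orientations are given as a unit quaternion [x, y, z, w].
In Python, from workcell import manip, imaging, workorder gives the robot as it stands.
- The arm moves only by the tool jog_arm, never from a script. Its argument "deltas" is a list of rows, each an object with "gripper": the opening, from 0 (shut) to 1 (fully open); "offset": the shift along the tool's x, y, z in m, a list of three; "rotation": the turn, a rotation vector about the tool's x, y, z in degrees, a list of three. In form: [{"gripper": gripper, "offset": [tx, ty, tz], "rotation": [ax, ay, az]}, ...]. A call has 1 to 20 rows; each row shifts and turns the commanded pose from where the row before left it, along the tool's axes as they then stand; what a row does not reach is not made up. A row lasts 1/10 s, in which the tool goes at most 50 mm and 8.59 degrees, less where a joint would pass 70% of its speed; a pose out of reach is approached as far as the arm can. A call with a gripper value outside its range is refused whole. The fingers move at their own pace and stop on an object; "newtons" is the grip in N (left out, the last holds). Time passes only in rows, so rows that do not move let the fingers close. It gives the time, the measured TCP pose, the force, the opening and the grip force at its end, in the units of the state.
- manip.get_obs(): the state, without advancing time (a new reading comes with each control period).
- imaging.camera(name): name is "scene" or "top" or "wrist"; returns the picture (480x640x3 uint8, blue, green, red); there is no depth.
- imaging.camera_model(name): a dict with "camera_matrix" (3x3 intrinsics, pixels), "world_to_cam" (4x4, takes a point from world to camera coordinates); the wrist camera has in their place "hand_eye" (4x4, takes a point from camera to tool coordinates, whose origin is the TCP and whose axes are the flange's). Camera axes: x right, y up, looking along -z (the intrinsics and any distortion apply to the point x, -y, -z); pixel columns grow to the right and rows downward; lengths in m; the calibration is good to about 2 mm. A picture is of the moment at which its call begins: read the wrist's pose just before it. camera_model takes no time and is no camera call.
- workorder.hand_in(): hands the job in; it is judged then, once.
The state is a dict: "clock": time; "joint_pos": joint angles; "joint_velocities": joint speeds; "tau": joint torques, N m; "position": TCP position; "ee_rot": TCP orientation; "ft_force": force on the tool from outside, world axes, zero at the start; "torque": the same for the moment, N m; "grip_width": opening from 0.0 (shut) to 1.0 (fully open); "grasp_force": force on a finger pad.
Only numpy, scipy, OpenCV 4.12 (cv2) and the standard library are available. Lean on these libraries where they do the work, as an engineer would, in place of code of your own. Each camera call takes 0.05 s, during which the arm holds its last target. There are 200 camera calls.

## Working session

There is one attempt and no reset: what is moved stays moved. The work goes in short steps, Python scripts to look and compute and a tool call to move; the robot and the scene stay as the last step left them, time stands still between calls to the robot, and variables do not carry over. Pictures are saved under pics/ and viewed, at most 14 in all, crops included, and the job is handed in when it is done.

Besides the shell and the picture viewer there is one more tool, called by a JSON object that holds its "api" and its "payload", one argument or row to a line. jog_arm: Moves the arm, as the interface text tells. Its arguments: {"type":"object","properties":{"deltas":{"type":"array","items":{"type":"object","properties":{"gripper":{"type":"number"},"offset":{"type":"array","items":{"type":"number"}},"rotation":{"type":"array","items":{"type":"number"}}}}},"newtons":{"type":"number"}},"required":["deltas"]}

```bash
mkdir -p pics; ls
python3 - <<'E'
from workcell import manip, imaging
import cv2
o=manip.get_obs(); print(o, manip.finger_overhang)
for n in("scene","top"):
    cv2.imwrite(f"pics/{n}0.png",imaging.camera(n)); m=imaging.camera_model(n); print(n,m)
print(imaging.camera_model("wrist"))
E
```

```text
pics
{'clock': 0.0, 'joint_pos': array([ 1.28239947,  0.33287516, -0.06470227,  1.46096465,  0.02159283,
        1.34988096, -0.08847964]), 'joint_velocities': array([ 0.0006407 ,  0.00154551,  0.0004433 ,  0.00065798, -0.00157055,
        0.0004687 ,  0.00029199]), 'tau': array([-4.84853645e-04, -6.25444221e+01,  4.87659022e-02, -3.91618359e+01,
        1.62424886e-02,  9.73668764e-03, -3.77758454e-06]), 'position': array([ 0.164077  , -0.6027007 ,  0.24150273]), 'ee_rot': array([ 9.91178929e-01,  1.32528551e-01, -1.24049100e-04, -7.05623099e-04]), 'ft_force': array([0.4661828 , 0.58576396, 0.00365613]), 'torque': array([-0.04621896,  0.01404433,  0.03473318]), 'grasp_force': 0.0, 'grip_width': 0.9981187359560724} 0.011
scene {'camera_matrix': array([[509.60697888,   0.        , 325.32852317],
       [  0.        , 509.60697888, 230.2825625 ],
       [  0.        ,   0.        ,   1.        ]]), 'world_to_cam': array([[-0.03805876,  0.99918582,  0.0133878 , -0.00724469],
       [-0.63581428, -0.03454935,  0.77106844,  0.31704475],
       [ 0.77090319,  0.02083375,  0.63661152, -1.36
[... 433 characters left out ...]
,
       [-2.07895701e-01, -2.45620771e-03,  9.78147915e-01,
        -1.17019187e+00],
       [ 0.00000000e+00,  0.00000000e+00,  0.00000000e+00,
         1.00000000e+00]])}
{'camera_matrix': array([[334.67550868,   0.        , 322.41045675],
       [  0.        , 334.67550868, 238.60306506],
       [  0.        ,   0.        ,   1.        ]]), 'hand_eye': array([[-4.32586784e-04,  9.57813649e-01,  2.87389677e-01,
         7.37529874e-02],
       [ 9.99999835e-01,  3.05503405e-04,  4.87043875e-04,
         6.01525670e-04],
       [ 3.78698746e-04,  2.87389840e-01, -9.57813623e-01,
        -1.31222177e-01],
       [ 0.00000000e+00,  0.00000000e+00,  0.00000000e+00,
         1.00000000e+00]])}
```

View pics/scene0.png

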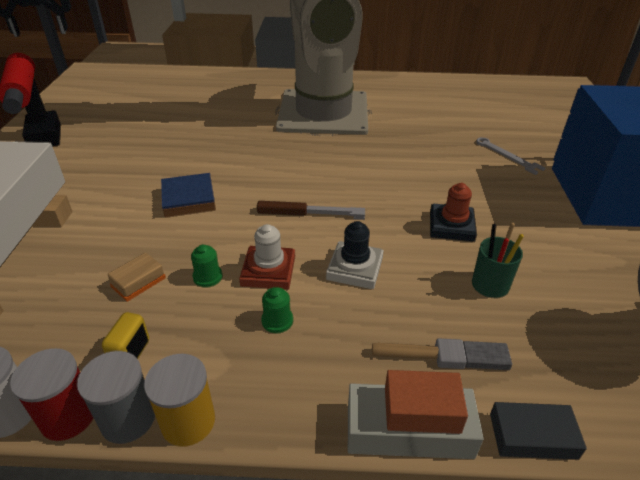

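View pics/top0.png

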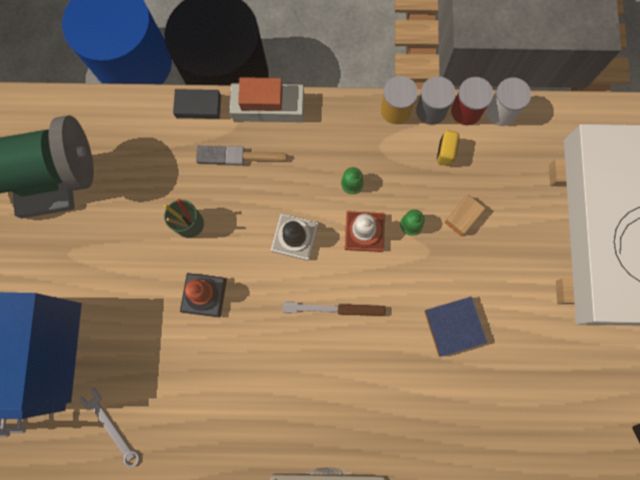

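The scene shows the marble finial on the red plinth (267,255), slate on white (355,250), sandstone on slate (457,210), and two green decoys. The pot is at (495,265), and the chisel at (310,210) lies between the row and the robot. The blue block is at (188,195). In the top view the plinths are at (365,230), (295,236) and (204,294), and the block is at (456,326). Next I'll enlarge these and measure.

Run:
```python
import cv2,numpy as np
t=cv2.imread("pics/top0.png"); s=cv2.imread("pics/scene0.png")
C=[(t,204,294),(t,295,236),(t,365,230),(s,455,212),(s,355,253),(s,268,255)]
rs=[cv2.resize(i[y-33:y+33,x-33:x+33],(264,264),interpolation=cv2.INTER_CUBIC) for i,x,y in C]
cv2.imwrite("pics/c0.png",np.vstack([np.hstack(rs[:3]),np.hstack(rs[3:])]))
```

```text
(no output)
```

View pics/c0.png

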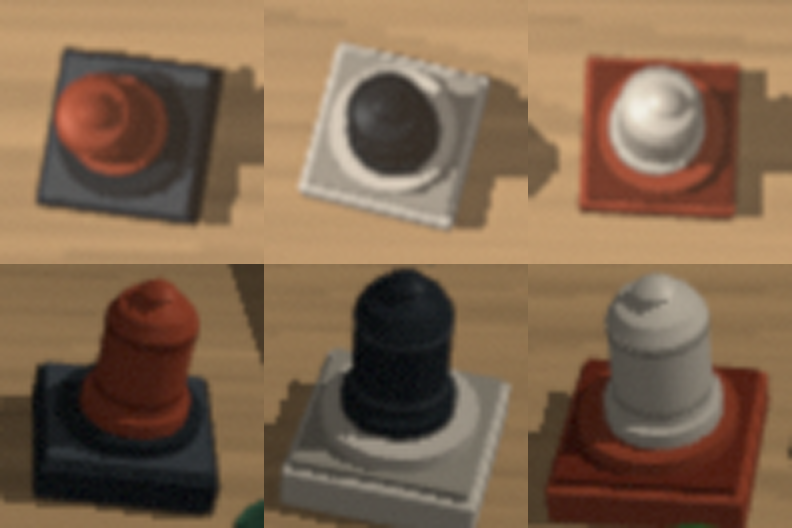

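```bash
cat > h.py <<'E'
import numpy as np, cv2
from scipy.spatial.transform import Rotation as R
from workcell import manip, imaging
def T_cw(n,o=None):
    m=imaging.camera_model(n)
    if n!="wrist": return m["camera_matrix"],np.linalg.inv(m["world_to_cam"])
    T=np.eye(4);T[:3,:3]=R.from_quat(o["ee_rot"]).as_matrix();T[:3,3]=o["position"]
    return m["camera_matrix"],T@m["hand_eye"]
def cast(n,uv,z,o=None):
    K,T=T_cw(n,o); uv=np.atleast_2d(uv).astype(float)
    d=np.c_[(uv[:,0]-K[0,2])/K[0,0],-(uv[:,1]-K[1,2])/K[1,1],-np.ones(len(uv))]@T[:3,:3].T
    c=T[:3,3]; return c+d*((z-c[2])/d[:,2])[:,None]
def proj(n,P,o=None):
    K,T=T_cw(n,o); p=np.c_[np.atleast_2d(P),np.ones(len(np.atleast_2d(P)))]@np.linalg.inv(T).T
    return np.c_[K[0,2]+K[0,0]*p[:,0]/-p[:,2],K[1,2]-K[1,1]*p[:,1]/-p[:,2]]
E
python3 - <<'E'
from h import *
q={"slate":((171,261),[(66,50),(220,68),(195,222),(38,204)],(98,103),(422,179),(157,19)),
"marble":((262,203),[(76,45),(223,78),(188,228),(36,188)],(132,110),(322,220),(139,8)),
"sand":((332,197),[(60,57),(210,66),(207,216),(53,208)],(144,97),(235,222),(129,13))}
for k,(o,c,b,so,sb) in q.items():
    uv=np.array(o)+np.array(c)/4.
    w=cast("top",uv,.02); e=np.diff(np.r_[w,w[:1]],axis=0)
    print(k,w[:,:2].mean(0).round(4),np.linalg.norm(e,axis=1).round(3),np.degrees(np.arctan2(e[:,1],e[:,0])).round(0))
    print("  bead z=.1 top",cast("top",np.array(o)+np.array(b)/4.,.1)[0].round(4),"scene",cast("scene",np.array(so)+np.array(sb)/4.,.1)[0].round(4))
t=cv2.imread("pics/top0.png");h=cv2.cvtColor(t,cv2.COLOR_BGR2HSV)
m=cv2.inRange(h,(105,90,40),(125,255,255));m[:,:400]=0
c=max(cv2.findContours(m,0,1)[0],key=cv2.contourArea);r=cv2.minAreaRect(c);print(r)
w=cast("top",cv2.boxPoints(r),.028);print("block",w.mean(0),np.linalg.norm(np.diff(w,axis=0),axis=1))
for n,p,z in[("pot",(183,220),.08),("g1",(352,177),.07),("g2",(413,221),.07),("rub",(467,215),.032),("chA",(285,307),.02),("chB",(385,311),.02)]: print(n,cast("top",p,z)[0].round(3))
E
```

```text
slate [0.4704 0.2632] [0.082 0.081 0.083 0.082] [-96. 174.  85.  -6.]
  bead z=.1 top [0.4779 0.2623 0.1   ] scene [0.4717 0.2719 0.1   ]
marble [0.5986 0.0758] [0.082 0.084 0.084 0.081] [-102.  168.   76.  -13.]
  bead z=.1 top [0.5946 0.0699 0.1   ] scene [0.5941 0.0803 0.1   ]
sand [ 0.6133 -0.0749] [0.081 0.082 0.082 0.083] [-93. 179.  88.  -2.]
  bead z=.1 top [ 0.6163 -0.0766  0.1   ] scene [ 0.6106 -0.0654  0.1   ]Traceback (most recent call last):
  File "<stdin>", line 12, in <module>
ValueError: max() iterable argument is empty
```

Run:
```python
from h import *
for n in("top","scene"): print({k:v for k,v in imaging.camera_model(n).items() if k not in("camera_matrix","world_to_cam")})
# scene slab corners by eye (4x crops): TL TR BR BL
for k,o,c in[("slate",(422,179),[(37,101),(208,117),(215,223),(34,221)]),("marble",(322,220),[(68,85),(246,120),(212,231),(20,208)]),("sand",(235,222),[(60,96),(240,107),(235,237),(22,225)])]:
    w=cast("scene",np.array(o)+np.array(c)/4.,.02);e=np.diff(np.r_[w,w[:1]],axis=0);print(k,w[:,:2].mean(0).round(4),np.linalg.norm(e,axis=1).round(3))
t=cv2.imread("pics/top0.png");print(t[326,456],t[340,460])
h=cv2.cvtColor(t,cv2.COLOR_BGR2HSV);print(h[326,456])
a=h[326,456].astype(int);m=cv2.inRange(h,(100,60,30),(135,255,255));m[:,:400]=0;m[:280]=0;m[380:]=0
c=max(cv2.findContours(m,0,1)[0],key=cv2.contourArea);r=cv2.minAreaRect(c);print(r)
w=cast("top",cv2.boxPoints(r),.028);print("block",w.mean(0),np.linalg.norm(np.diff(w,axis=0),axis=1))
for n,p,z in[("pot",(183,220),.08),("g1",(352,177),.07),("g2",(413,221),.07),("rub",(467,215),.032),("chA",(285,307),.02),("chB",(385,311),.02)]: print(n,cast("top",p,z)[0].round(3))
```

```text
{}
{}
slate [0.4769 0.2696] [0.083 0.083 0.084 0.095]
marble [0.5989 0.0834] [0.082 0.073 0.081 0.083]
sand [ 0.6149 -0.0651] [0.081 0.081 0.089 0.082]
[97 75 69] [96 74 69]
[114  74  97]
((456.02667236328125, 326.08538818359375), (47.664344787597656, 47.008140563964844), 72.6459732055664)
block [ 0.41470978 -0.26334933  0.028     ] [0.09883739 0.09652344 0.09728466]
pot [0.617 0.302 0.08 ]
g1 [ 0.718 -0.044  0.07 ]
g2 [ 0.625 -0.171  0.07 ]
rub [ 0.65  -0.292  0.032]
chA [0.448 0.091 0.02 ]
chB [ 0.443 -0.118  0.02 ]
```

The top and scene views disagree by about 8 mm in y, so the wrist camera will decide. First I'll turn the tool so that x_tool = +Y and y_tool = +X, then stop above the block.

{"api": "jog_arm", "payload": {
  "deltas": [
    {"gripper":1,"offset":[0,0,0],"rotation":[0,0,-8.31]},
    {"gripper":1,"offset":[0,0,0],"rotation":[0,0,-8.31]},
    {"gripper":1,"offset":[0,0,0],"rotation":[0,0,-8.31]},
    {"gripper":1,"offset":[0,0,0],"rotation":[0,0,-8.31]},
    {"gripper":1,"offset":[0,0,0],"rotation":[0,0,-8.31]},
    {"gripper":1,"offset":[0,0,0],"rotation":[0,0,-8.31]},
    {"gripper":1,"offset":[0,0,0],"rotation":[0,0,-8.31]},
    {"gripper":1,"offset":[0,0,0],"rotation":[0,0,-8.31]},
    {"gripper":1,"offset":[0,0,0],"rotation":[0,0,-8.31]},
    {"gripper":1,"offset":[0,0,0],"rotation":[0,0,0]}
  ],
  "newtons": 40
}}

```text
clock: 1.1
position: [0.1641, -0.6029, 0.2419]
ee_rot: [0.706, 0.708, 0.0, -0.0]
ft_force: [-0.3, 0.1, 0.1]
grip_width: 1.0
grasp_force: 0.0
```

{"api": "jog_arm", "payload": {
  "deltas": [
    {"offset":[0.0283,0.0209,0]},
    {"offset":[0.0283,0.0209,0]},
    {"offset":[0.0283,0.0209,0]},
    {"offset":[0.0283,0.0209,0]},
    {"offset":[0.0283,0.0209,0]},
    {"offset":[0.0283,0.0209,0]},
    {"offset":[0.0283,0.0209,0]},
    {"offset":[0.0283,0.0209,0]},
    {"offset":[0.0283,0.0209,0]},
    {"offset":[0.0283,0.0209,0]},
    {"offset":[0.0283,0.0209,0]},
    {"offset":[0.0283,0.0209,0]},
    {"offset":[0,0,0]},
    {"offset":[0,0,0]},
    {"offset":[0,0,0]}
  ]
}}

```text
schema error: expected keys gripper, offset, rotation
```

{"api": "jog_arm", "payload": {
  "deltas": [
    {"gripper":1,"offset":[0.034,0.0251,0],"rotation":[0,0,0]},
    {"gripper":1,"offset":[0.034,0.0251,0],"rotation":[0,0,0]},
    {"gripper":1,"offset":[0.034,0.0251,0],"rotation":[0,0,0]},
    {"gripper":1,"offset":[0.034,0.0251,0],"rotation":[0,0,0]},
    {"gripper":1,"offset":[0.034,0.0251,0],"rotation":[0,0,0]},
    {"gripper":1,"offset":[0.034,0.0251,0],"rotation":[0,0,0]},
    {"gripper":1,"offset":[0.034,0.0251,0],"rotation":[0,0,0]},
    {"gripper":1,"offset":[0.034,0.0251,0],"rotation":[0,0,0]},
    {"gripper":1,"offset":[0.034,0.0251,0],"rotation":[0,0,0]},
    {"gripper":1,"offset":[0.034,0.0251,0],"rotation":[0,0,0]},
    {"gripper":1,"offset":[0,0,0],"rotation":[0,0,0]},
    {"gripper":1,"offset":[0,0,0],"rotation":[0,0,0]},
    {"gripper":1,"offset":[0,0,0],"rotation":[0,0,0]}
  ]
}}

```text
clock: 2.4
position: [0.4144, -0.264, 0.2421]
ee_rot: [0.708, 0.706, -0.0, -0.0]
ft_force: [-0.2, 0.0, -0.3]
grip_width: 1.005
grasp_force: 0.0
```

```bash
cat >> h.py <<'E'
def snap(name):
    o=manip.get_obs(); im=imaging.camera("wrist"); cv2.imwrite(f"pics/{name}.png",im)
    import pickle; pickle.dump(o,open(f"pics/{name}.pkl","wb")); print(o["clock"],o["position"].round(4),o["ft_force"].round(1)); return o,im
E
python3 - <<'E'
from h import *
o,im=snap("w_block")
E
```

```text
2.4 [ 0.4144 -0.264   0.2421] [-0.2  0.  -0.3]
```

View pics/w_block.png

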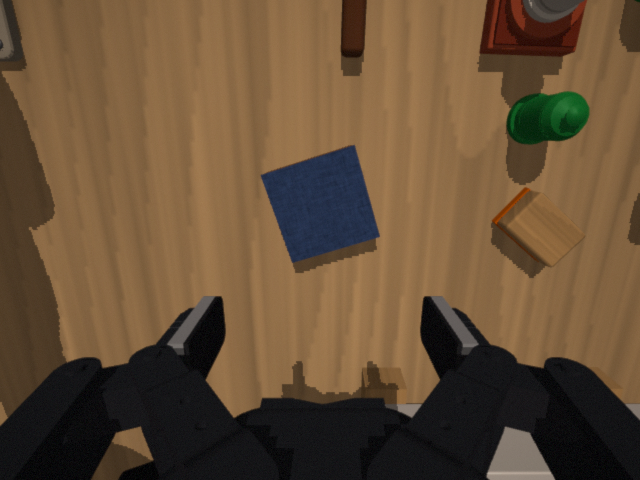

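The wrist view shows the blue block with corners at (262,176), (354,147), (378,236) and (296,262). Green decoy g2 is at (550,118).

{"api": "jog_arm", "payload": {
  "deltas": [
    {"gripper":1,"offset":[0.027,0.0283,0],"rotation":[0,0,0]},
    {"gripper":1,"offset":[0.027,0.0283,0],"rotation":[0,0,0]},
    {"gripper":1,"offset":[0.027,0.0283,0],"rotation":[0,0,0]},
    {"gripper":1,"offset":[0.027,0.0283,0],"rotation":[0,0,0]},
    {"gripper":1,"offset":[0.027,0.0283,0],"rotation":[0,0,0]},
    {"gripper":1,"offset":[0.027,0.0283,0],"rotation":[0,0,0]},
    {"gripper":1,"offset":[0.027,0.0283,0],"rotation":[0,0,0]},
    {"gripper":1,"offset":[0,0,0],"rotation":[0,0,0]},
    {"gripper":1,"offset":[0,0,0],"rotation":[0,0,0]},
    {"gripper":1,"offset":[0,0,0],"rotation":[0,0,0]}
  ]
}}

```text
clock: 3.45
position: [0.6126, -0.076, 0.242]
ee_rot: [0.708, 0.706, -0.001, 0.0]
ft_force: [0.4, -1.2, -0.9]
grip_width: 0.998
grasp_force: 0.0
```

Run:
```python
from h import *
import pickle
o,im=snap("w_sand")
o=pickle.load(open("pics/w_block.pkl","rb"));im=cv2.imread("pics/w_block.png")
h=cv2.cvtColor(im,cv2.COLOR_BGR2HSV);m=cv2.inRange(h,(100,90,30),(135,255,255));m[290:]=0
c=max(cv2.findContours(m,0,1)[0],key=cv2.contourArea);r=cv2.minAreaRect(c);print(r)
w=cast("wrist",cv2.boxPoints(r),.028,o);print("block",w.mean(0),np.linalg.norm(np.diff(w,axis=0),axis=1))
```

```text
3.45 [ 0.6126 -0.076   0.242 ] [ 0.4 -1.2 -0.9]
((321.4739990234375, 204.9190673828125), (93.97882080078125, 96.76689147949219), 72.18110656738281)
block [ 0.41390975 -0.2600141   0.028     ] [0.0975643  0.0983689  0.10549085]
```

View pics/w_sand.png

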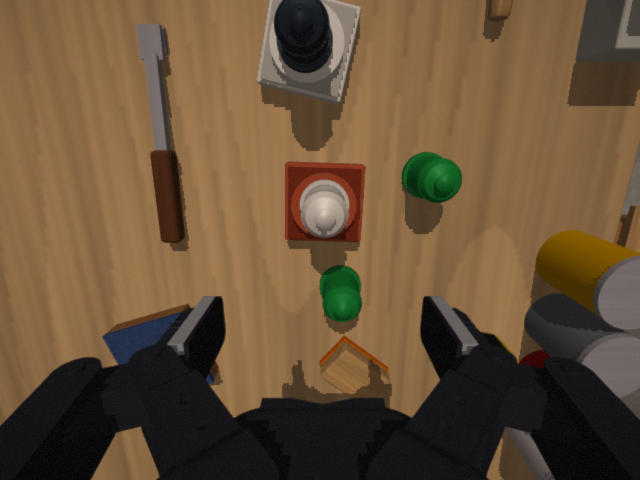

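The wrist view shows the red slab with corners at (286,163), (365,164), (361,242) and (286,240). The white bead is at about (325,217), with decoys at (437,178) and (341,293).

```bash
cat >> h.py <<'E'
import pickle
def load(n): return pickle.load(open(f"pics/{n}.pkl","rb")),cv2.imread(f"pics/{n}.png")
def quad(n,uv,z):
    o,_=load(n);w=cast("wrist",uv,z,o);e=np.diff(np.r_[w,w[:1]],axis=0);return w[:,:2].mean(0).round(4),np.linalg.norm(e,axis=1).round(3)
E
python3 - <<'E'
from h import *
print("block",quad("w_block",[(262,176),(354,147),(378,236),(296,262)],.028))
print("sand",quad("w_sand",[(286,163),(365,164),(361,242),(286,240)],.02))
print("marble",quad("w_sand",[(268,0),(361,8),(338,101),(259,83)],.02))
o,im=load("w_sand")
print("bead",cast("wrist",(325,217),.1,o))
cv2.imwrite("pics/c1.png",cv2.resize(im[150:250,260:380],(720,600),interpolation=cv2.INTER_CUBIC))
# predicted outlines for sanity: seat/foot/drum circles at slab centre
E
```

```text
block (array([ 0.4151, -0.2603]), array([0.097, 0.097, 0.094, 0.099]))
sand (array([ 0.6154, -0.0702]), array([0.082, 0.084, 0.083, 0.083]))
marble (array([0.5986, 0.0767]), array([0.085, 0.081, 0.078, 0.07 ]))
bead [[ 0.6153586  -0.06638773  0.1       ]]
```

View pics/c1.png

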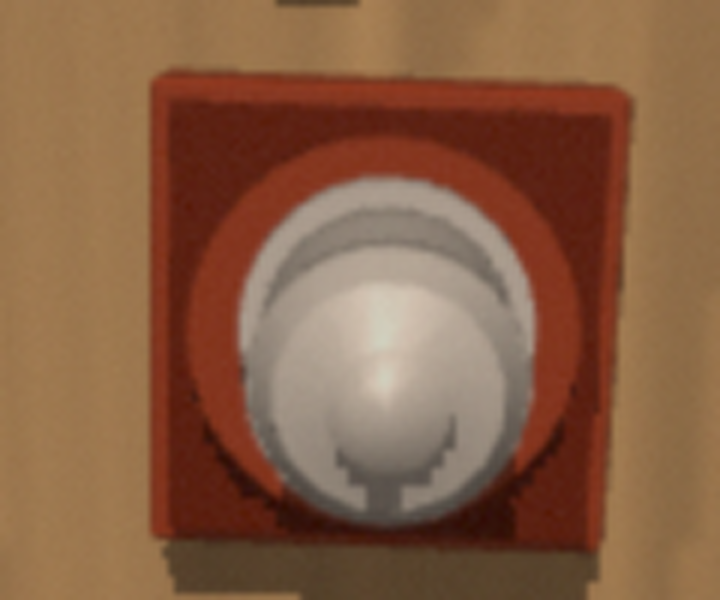

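Run:
```python
from h import *
o,im=load("w_sand")
f=lambda x,y,z:cast("wrist",(260+(x+.5)/6-.5,150+(y+.5)/6-.5),z,o)[0][:2].round(4)
print("seat L,R,top",f(187,330,.032),f(581,330,.032),f(384,135,.032)-[0,.034])
print("foot L,R,top",f(238,320,.04),f(537,320,.04),f(387,176,.04)-[0,.025])
print("dome bottom (z~.084 rim)",f(388,526,.084)+[0,.021])
print("bead",f(390,412,.098))
```

```text
seat L,R,top [ 0.5804 -0.0689] [ 0.6483 -0.0691] [ 0.6144 -0.0699]
foot L,R,top [ 0.5898 -0.0657] [ 0.64   -0.0658] [ 0.6149 -0.0668]
dome bottom (z~.084 rim) [ 0.6148 -0.0678]
bead [ 0.615  -0.0679]
```

The sizes check out: seat 67.9 mm and foot 50.2 mm across. The finial is at (0.6149, -0.067) and the seat at (0.6144, -0.070), so I'll grasp it.

{"api": "jog_arm", "payload": {
  "deltas": [
    {"gripper":1,"offset":[0.0085,0.002,0.03],"rotation":[0,0,0]},
    {"gripper":1,"offset":[0,0,0.04],"rotation":[0,0,0]},
    {"gripper":1,"offset":[0,0,0.04],"rotation":[0,0,0]},
    {"gripper":1,"offset":[0,0,0.035],"rotation":[0,0,0]},
    {"gripper":1,"offset":[0,0,0.025],"rotation":[0,0,0]},
    {"gripper":1,"offset":[0,0,0.012],"rotation":[0,0,0]},
    {"gripper":1,"offset":[0,0,0],"rotation":[0,0,0]},
    {"gripper":1,"offset":[0,0,0],"rotation":[0,0,0]}
  ]
}}

```text
clock: 4.3
position: [0.6158, -0.066, 0.0617]
ee_rot: [0.707, 0.707, 0.0, 0.001]
ft_force: [0.2, 0.1, 0.6]
grip_width: 0.998
grasp_force: 0.0
```

{"api": "jog_arm", "payload": {
  "deltas": [
    {"gripper":0.7,"offset":[0,0,0],"rotation":[0,0,0]},
    {"gripper":0.6,"offset":[0,0,0],"rotation":[0,0,0]},
    {"gripper":0.5,"offset":[0,0,0],"rotation":[0,0,0]},
    {"gripper":0.3,"offset":[0,0,0],"rotation":[0,0,0]},
    {"gripper":0.3,"offset":[0,0,0],"rotation":[0,0,0]},
    {"gripper":0.3,"offset":[0,0,0],"rotation":[0,0,0]},
    {"gripper":0.3,"offset":[0,0,0],"rotation":[0,0,0]},
    {"gripper":0.3,"offset":[0,0,0],"rotation":[0,0,0]},
    {"gripper":0.3,"offset":[0,0,0],"rotation":[0,0,0]}
  ],
  "newtons": 40
}}

```text
clock: 5.2
position: [0.6155, -0.0655, 0.0613]
ee_rot: [0.707, 0.707, 0.0, 0.0]
ft_force: [-2.4, -0.8, 6.7]
grip_width: 0.479
grasp_force: 40.2
```

{"api": "jog_arm", "payload": {
  "deltas": [
    {"gripper":0.3,"offset":[0,0,-0.01],"rotation":[0,0,0]},
    {"gripper":0.3,"offset":[0,0,-0.025],"rotation":[0,0,0]},
    {"gripper":0.3,"offset":[0,0,-0.035],"rotation":[0,0,0]},
    {"gripper":0.3,"offset":[0,0,-0.035],"rotation":[0,0,0]},
    {"gripper":0.3,"offset":[0,0,-0.025],"rotation":[0,0,0]},
    {"gripper":0.3,"offset":[0,0,-0.01],"rotation":[0,0,0]},
    {"gripper":0.3,"offset":[0,0,0],"rotation":[0,0,0]},
    {"gripper":0.3,"offset":[0,0,0],"rotation":[0,0,0]}
  ]
}}

```text
clock: 6.0
position: [0.6145, -0.0655, 0.1989]
ee_rot: [0.707, 0.707, -0.001, -0.001]
ft_force: [-0.6, 0.6, -2.4]
grip_width: 0.48
grasp_force: 40.9
```

Run:
```python
from h import *
for i in range(4):
    o,im=snap("w_hand1"); print(o["grip_width"],o["grasp_force"],R.from_quat(o["ee_rot"]).as_matrix()[:,2].round(4))
```

```text
6.0 [ 0.6145 -0.0655  0.1989] [-0.6  0.6 -2.4]
0.4800298623861449 40.91103571699932 [-0.0018 -0.     -1.    ]
6.05 [ 0.6143 -0.0656  0.1985] [ 0.5 -0.2 -2.7]
0.47991355181474443 40.91060071543325 [-2.6e-03  2.0e-04 -1.0e+00]
6.1 [ 0.6143 -0.0655  0.1985] [-0.2  0.4 -2.4]
0.4780095526168018 40.911006134119816 [-2.7e-03  3.0e-04 -1.0e+00]
6.15 [ 0.6144 -0.0654  0.1986] [-0.1 -0.1 -1.9]
0.48255953500454496 40.91067402740009 [-2.4e-03  3.0e-04 -1.0e+00]
```

View pics/w_hand1.png

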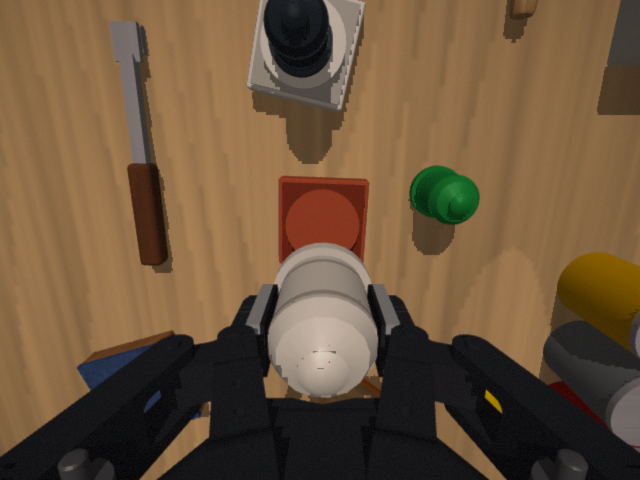

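The marble finial is held upright. Its foot rim is visible with its top at (322,243) and its sides at about x = 274 and 371, and the red seat is clear at (322,222).

Run:
```python
from h import *
o,im=load("w_hand1")
g=cv2.cvtColor(im,cv2.COLOR_BGR2HSV)
print("col322 S/V",[(r,int(g[r,322,1]),int(g[r,322,2])) for r in range(238,250)])
for r in (275,280,285): 
    xs=np.where(g[r,262:385,1]<60)[0]+262; print(r,xs.min(),xs.max())
for r in(242.5,243.5,244.5): print(cast("wrist",(322,r),.0400+.1986-.0613,o)[0]-o["position"]-[0,.025,0])
print(cast("wrist",[(274,285),(371,285)],.177,o)[:,0]-o["position"][0])
f=cast("wrist",[(287,222),(359,222),(322,187)],.032,o);print(f)
```

```text
col322 S/V [(238, 200, 134), (239, 195, 136), (240, 196, 135), (241, 190, 137), (242, 141, 139), (243, 59, 147), (244, 46, 149), (245, 44, 149), (246, 44, 150), (247, 42, 157), (248, 44, 169), (249, 44, 170)]
275 277 367
280 276 369
285 262 383
[ 0.00038792  0.00011552 -0.02134642]
[ 0.00038774 -0.00038525 -0.02134642]
[ 0.00038757 -0.00088693 -0.02134642]
[-0.02351142  0.02475018]
[[ 0.58222921 -0.06606131  0.032     ]
 [ 0.64814854 -0.06602361  0.032     ]
 [ 0.61429255 -0.03406873  0.032     ]]
```

{"api": "jog_arm", "payload": {
  "deltas": [
    {"gripper":0.3,"offset":[-0.012,-0.0125,0],"rotation":[0,0,0]},
    {"gripper":0.3,"offset":[-0.0243,-0.025,0],"rotation":[0,0,0]},
    {"gripper":0.3,"offset":[-0.0243,-0.025,0],"rotation":[0,0,0]},
    {"gripper":0.3,"offset":[-0.0243,-0.025,0],"rotation":[0,0,0]},
    {"gripper":0.3,"offset":[-0.0243,-0.025,0],"rotation":[0,0,0]},
    {"gripper":0.3,"offset":[-0.0243,-0.025,0],"rotation":[0,0,0]},
    {"gripper":0.3,"offset":[-0.0243,-0.025,0],"rotation":[0,0,0]},
    {"gripper":0.3,"offset":[-0.0243,-0.025,0],"rotation":[0,0,0]},
    {"gripper":0.3,"offset":[-0.012,-0.0125,0],"rotation":[0,0,0]},
    {"gripper":0.3,"offset":[0,0,0],"rotation":[0,0,0]},
    {"gripper":0.3,"offset":[0,0,0.02],"rotation":[0,0,0]},
    {"gripper":0.3,"offset":[0,0,0.035],"rotation":[0,0,0]},
    {"gripper":0.3,"offset":[0,0,0.035],"rotation":[0,0,0]},
    {"gripper":0.3,"offset":[0,0,0.025],"rotation":[0,0,0]},
    {"gripper":0.3,"offset":[0,0,0.013],"rotation":[0,0,0]},
    {"gripper":0.3,"offset":[0,0,0.005],"rotation":[0,0,0]},
    {"gripper":0.3,"offset":[0,0,0],"rotation":[0,0,0]},
    {"gripper":0.3,"offset":[0,0,0],"rotation":[0,0,0]},
    {"gripper":0.3,"offset":[0,0,0],"rotation":[0,0,0]}
  ]
}}

```text
clock: 8.1
position: [0.4159, -0.26, 0.0685]
ee_rot: [0.707, 0.707, 0.0, 0.001]
ft_force: [0.1, 0.2, -1.6]
grip_width: 0.481
grasp_force: 41.2
```

{"api": "jog_arm", "payload": {
  "deltas": [
    {"gripper":0.3,"offset":[0,0,0.004],"rotation":[0,0,0]},
    {"gripper":0.3,"offset":[0,0,0.003],"rotation":[0,0,0]},
    {"gripper":0.3,"offset":[0,0,0.002],"rotation":[0,0,0]},
    {"gripper":0.3,"offset":[0,0,0.001],"rotation":[0,0,0]},
    {"gripper":0.3,"offset":[0,0,0],"rotation":[0,0,0]},
    {"gripper":0.3,"offset":[0,0,0],"rotation":[0,0,0]}
  ]
}}

```text
clock: 8.7
position: [0.4152, -0.2596, 0.0573]
ee_rot: [0.707, 0.707, 0.0, 0.0]
ft_force: [0.4, -0.6, -2.7]
grip_width: 0.474
grasp_force: 41.3
```

{"api": "jog_arm", "payload": {
  "deltas": [
    {"gripper":0.3,"offset":[0,0,0.0005],"rotation":[0,0,0]},
    {"gripper":0.3,"offset":[0,0,0.0005],"rotation":[0,0,0]},
    {"gripper":0.3,"offset":[0,0,0],"rotation":[0,0,0]},
    {"gripper":0.3,"offset":[0,0,0],"rotation":[0,0,0]}
  ]
}}

```text
clock: 9.1
position: [0.4153, -0.2597, 0.0571]
ee_rot: [0.707, 0.707, -0.0, 0.0]
ft_force: [-5.1, 3.4, 12.0]
grip_width: 0.479
grasp_force: 42.6
```

{"api": "jog_arm", "payload": {
  "deltas": [
    {"gripper":0.55,"offset":[0,0,0],"rotation":[0,0,0]},
    {"gripper":0.7,"offset":[0,0,0],"rotation":[0,0,0]},
    {"gripper":1,"offset":[0,0,0],"rotation":[0,0,0]},
    {"gripper":1,"offset":[0,0,0],"rotation":[0,0,0]},
    {"gripper":1,"offset":[0,0,0],"rotation":[0,0,0]},
    {"gripper":1,"offset":[0,0,-0.01],"rotation":[0,0,0]},
    {"gripper":1,"offset":[0,0,-0.03],"rotation":[0,0,0]},
    {"gripper":1,"offset":[0,0,-0.045],"rotation":[0,0,0]},
    {"gripper":1,"offset":[0,0,-0.045],"rotation":[0,0,0]},
    {"gripper":1,"offset":[0,0,-0.035],"rotation":[0,0,0]},
    {"gripper":1,"offset":[0,0,-0.02],"rotation":[0,0,0]},
    {"gripper":1,"offset":[0,0,0],"rotation":[0,0,0]},
    {"gripper":1,"offset":[0,0,0],"rotation":[0,0,0]}
  ]
}}

```text
clock: 10.4
position: [0.4152, -0.2595, 0.2416]
ee_rot: [0.707, 0.707, -0.0, 0.0]
ft_force: [0.1, -0.6, 0.1]
grip_width: 0.999
grasp_force: 0.0
```

Run:
```python
from h import *
o,im=snap("w_b2")
c=im[120:280,220:430]
cv2.imwrite("pics/c2.png",cv2.resize(c,None,fx=3,fy=3,interpolation=cv2.INTER_CUBIC))
```

```text
10.4 [ 0.4152 -0.2595  0.2416] [ 0.1 -0.6  0.1]
```

View pics/c2.png

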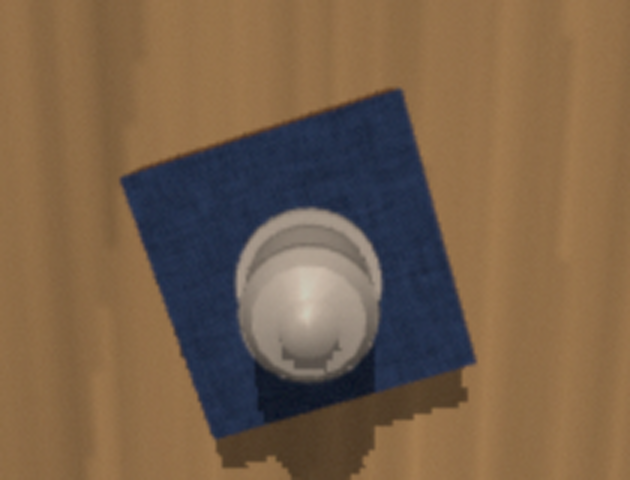

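{"api": "jog_arm", "payload": {
  "deltas": [
    {"gripper":1,"offset":[0.022,0.0023,0],"rotation":[0,0,0]},
    {"gripper":1,"offset":[0.044,0.0046,0],"rotation":[0,0,0]},
    {"gripper":1,"offset":[0.044,0.0046,0],"rotation":[0,0,0]},
    {"gripper":1,"offset":[0.044,0.0046,0],"rotation":[0,0,0]},
    {"gripper":1,"offset":[0.044,0.0046,0],"rotation":[0,0,0]},
    {"gripper":1,"offset":[0.044,0.0046,0],"rotation":[0,0,0]},
    {"gripper":1,"offset":[0.044,0.0046,0],"rotation":[0,0,0]},
    {"gripper":1,"offset":[0.044,0.0046,0],"rotation":[0,0,0]},
    {"gripper":1,"offset":[0.044,0.0046,0],"rotation":[0,0,0]},
    {"gripper":1,"offset":[0.044,0.0046,0],"rotation":[0,0,0]},
    {"gripper":1,"offset":[0.044,0.0046,0],"rotation":[0,0,0]},
    {"gripper":1,"offset":[0.044,0.0046,0],"rotation":[0,0,0]},
    {"gripper":1,"offset":[0.022,0.0023,0],"rotation":[0,0,0]},
    {"gripper":1,"offset":[0,0,0],"rotation":[0,0,0]},
    {"gripper":1,"offset":[0,0,0],"rotation":[0,0,0]},
    {"gripper":1,"offset":[0,0,0],"rotation":[0,0,0]}
  ]
}}

```text
clock: 12.05
position: [0.4703, 0.2671, 0.2407]
ee_rot: [0.707, 0.707, -0.001, 0.0]
ft_force: [-0.6, -0.4, 0.4]
grip_width: 1.003
grasp_force: 0.0
```

Run:
```python
from h import *
o,im=snap("w_slate")
u,v=proj("wrist",[.47,.265,.05],o)[0].astype(int);print(u,v)
u0,v0=max(u-66,0),max(v-50,0);print(u0,v0)
cv2.imwrite("pics/c3.png",cv2.resize(im[v0:v0+100,u0:u0+132],None,fx=6,fy=6,interpolation=cv2.INTER_CUBIC))
```

```text
12.05 [0.4703 0.2671 0.2407] [-0.6 -0.4  0.4]
321 217
255 167
```

View pics/c3.png

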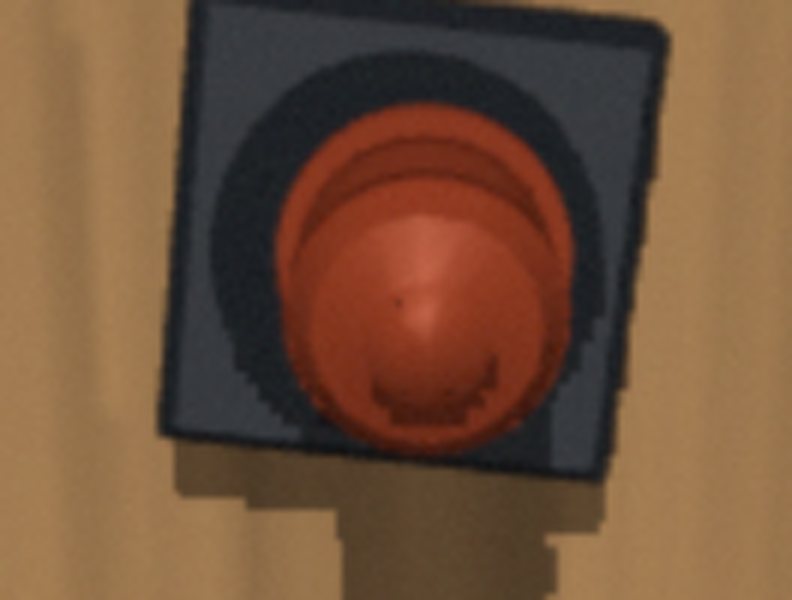

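The marble finial stands upright on the block. On the slate plinth, the crop shows the seat at L211, R605, top 50 and the red foot at L274, R575, top 102.

```bash
cat >> h.py <<'E'
def meas(n,u0,v0,s,L,Rr,top,z,r):
    o,_=load(n);f=lambda x,y:cast("wrist",(u0+(x+.5)/s-.5,v0+(y+.5)/s-.5),z,o)[0][:2]
    K,T=T_cw("wrist",o);t=f(*top);yc=t[1]-r
    # lateral extreme seen at own centre row
    vc=proj("wrist",[t[0],yc,z],o)[0][1]; row=(vc-v0+.5)*s-.5
    a,b=f(L,row),f(Rr,row);return np.r_[(a[0]+b[0])/2,yc,b[0]-a[0]].round(4)
E
python3 - <<'E'
from h import *
print("slate seat",meas("w_slate",255,167,6,211,605,(408,50),.032,.034))
print("sandstone foot",meas("w_slate",255,167,6,274,575,(424,102),.04,.025))
print("marble on block foot",meas("w_b2",220,120,3,236,382,(308,208),.036,.025))
print("block",quad("w_b2",[(220+x/3,120+y/3) for x,y in[(121,179),(401,90),(475,364),(216,438)]],.028))
E
```

```text
slate seat [0.4709 0.2705 0.0678]
sandstone foot [0.4737 0.2719 0.0506]
marble on block foot [ 0.4162 -0.2607  0.05  ]
block (array([ 0.4145, -0.2601]), array([0.099, 0.1  , 0.098, 0.099]))
```

Finial targets are corrected by the known wrist bias of (-1, +1.2) mm. Now I'll grasp the sandstone finial.

{"api": "jog_arm", "payload": {
  "deltas": [
    {"gripper":1,"offset":[0.006,0.0025,0.03],"rotation":[0,0,0]},
    {"gripper":1,"offset":[0,0,0.04],"rotation":[0,0,0]},
    {"gripper":1,"offset":[0,0,0.04],"rotation":[0,0,0]},
    {"gripper":1,"offset":[0,0,0.035],"rotation":[0,0,0]},
    {"gripper":1,"offset":[0,0,0.024],"rotation":[0,0,0]},
    {"gripper":1,"offset":[0,0,0.011],"rotation":[0,0,0]},
    {"gripper":1,"offset":[0,0,0],"rotation":[0,0,0]},
    {"gripper":0.7,"offset":[0,0,0],"rotation":[0,0,0]},
    {"gripper":0.6,"offset":[0,0,0],"rotation":[0,0,0]},
    {"gripper":0.5,"offset":[0,0,0],"rotation":[0,0,0]},
    {"gripper":0.3,"offset":[0,0,0],"rotation":[0,0,0]},
    {"gripper":0.3,"offset":[0,0,0],"rotation":[0,0,0]},
    {"gripper":0.3,"offset":[0,0,0],"rotation":[0,0,0]},
    {"gripper":0.3,"offset":[0,0,0],"rotation":[0,0,0]},
    {"gripper":0.3,"offset":[0,0,0],"rotation":[0,0,0]}
  ]
}}

```text
clock: 13.6
position: [0.4732, 0.2746, 0.0625]
ee_rot: [0.707, 0.707, 0.0, 0.001]
ft_force: [-1.8, -2.1, 7.9]
grip_width: 0.481
grasp_force: 39.7
```

{"api": "jog_arm", "payload": {
  "deltas": [
    {"gripper":0.3,"offset":[0,0,-0.01],"rotation":[0,0,0]},
    {"gripper":0.3,"offset":[0,0,-0.025],"rotation":[0,0,0]},
    {"gripper":0.3,"offset":[0,0,-0.035],"rotation":[0,0,0]},
    {"gripper":0.3,"offset":[0,0,-0.035],"rotation":[0,0,0]},
    {"gripper":0.3,"offset":[0,0,-0.025],"rotation":[0,0,0]},
    {"gripper":0.3,"offset":[0,0,-0.01],"rotation":[0,0,0]},
    {"gripper":0.3,"offset":[0,0,0],"rotation":[0,0,0]},
    {"gripper":0.3,"offset":[0,0,0],"rotation":[0,0,0]}
  ]
}}

```text
clock: 14.4
position: [0.4723, 0.2739, 0.2001]
ee_rot: [0.707, 0.707, -0.001, -0.0]
ft_force: [-0.5, -0.1, -4.5]
grip_width: 0.48
grasp_force: 41.2
```

```bash
cat >> h.py <<'E'
def hand(n,zg,thr):
    # held finial foot vs TCP: thr(hsv)->mask; zg = TCP z at grasp on a 32 mm seat
    o,im=snap(n);m=thr(cv2.cvtColor(im,cv2.COLOR_BGR2HSV).astype(int))
    top=[np.where(m[225:260,u])[0].min()+225-.5 for u in(319,322,325)]
    xs=np.where(m[278,262:385])[0]+262
    z=o["position"][2]-zg+.04
    print(top,xs.min(),xs.max(),"off y",[(cast("wrist",(322,t),z,o)[0][1]-o["position"][1]-.025).round(4) for t in top],"off x",(cast("wrist",[(xs.min(),278),(xs.max(),278)],z,o)[:,0].mean()-o["position"][0]).round(4))
E
python3 - <<'E'
from h import *
hand("w_hand2",.0605,lambda h:(h[...,1]>150)&((h[...,0]<9)|(h[...,0]>175)))
E
```

```text
14.4 [0.4723 0.2739 0.2001] [-0.5 -0.1 -4.5]
[np.float64(245.5), np.float64(245.5), np.float64(245.5)] 277 367 off y [np.float64(-0.0011), np.float64(-0.0011), np.float64(-0.0011)] off x 0.0004
```

{"api": "jog_arm", "payload": {
  "deltas": [
    {"gripper":0.3,"offset":[-0.017,0.0071,0],"rotation":[0,0,0]},
    {"gripper":0.3,"offset":[-0.0341,0.0142,0],"rotation":[0,0,0]},
    {"gripper":0.3,"offset":[-0.0341,0.0142,0],"rotation":[0,0,0]},
    {"gripper":0.3,"offset":[-0.0341,0.0142,0],"rotation":[0,0,0]},
    {"gripper":0.3,"offset":[-0.0341,0.0142,0],"rotation":[0,0,0]},
    {"gripper":0.3,"offset":[-0.0341,0.0142,0],"rotation":[0,0,0]},
    {"gripper":0.3,"offset":[-0.0341,0.0142,0],"rotation":[0,0,0]},
    {"gripper":0.3,"offset":[-0.0341,0.0142,0],"rotation":[0,0,0]},
    {"gripper":0.3,"offset":[-0.0341,0.0142,0],"rotation":[0,0,0]},
    {"gripper":0.3,"offset":[-0.0341,0.0142,0],"rotation":[0,0,0]},
    {"gripper":0.3,"offset":[-0.017,0.0071,0],"rotation":[0,0,0]},
    {"gripper":0.3,"offset":[0,0,0],"rotation":[0,0,0]},
    {"gripper":0.3,"offset":[0,0,0.02],"rotation":[0,0,0]},
    {"gripper":0.3,"offset":[0,0,0.035],"rotation":[0,0,0]},
    {"gripper":0.3,"offset":[0,0,0.035],"rotation":[0,0,0]},
    {"gripper":0.3,"offset":[0,0,0.024],"rotation":[0,0,0]},
    {"gripper":0.3,"offset":[0,0,0.01],"rotation":[0,0,0]},
    {"gripper":0.3,"offset":[0,0,0.004],"rotation":[0,0,0]},
    {"gripper":0.3,"offset":[0,0,0],"rotation":[0,0,0]},
    {"gripper":0.3,"offset":[0,0,0],"rotation":[0,0,0]}
  ]
}}

```text
clock: 16.45
position: [0.6156, -0.0661, 0.0747]
ee_rot: [0.707, 0.707, 0.001, 0.001]
ft_force: [0.3, -1.1, -2.9]
grip_width: 0.48
grasp_force: 41.3
```

```bash
python3 -c "
from workcell import manip
import numpy as np
o=manip.get_obs();print(o['position'].round(4),o['ft_force'].round(1))"
```

```text
[ 0.6156 -0.0661  0.0747] [ 0.3 -1.1 -2.9]
```

{"api": "jog_arm", "payload": {
  "deltas": [
    {"gripper":0.3,"offset":[0,0,0.004],"rotation":[0,0,0]},
    {"gripper":0.3,"offset":[0,0,0.003],"rotation":[0,0,0]},
    {"gripper":0.3,"offset":[0,0,0.001],"rotation":[0,0,0]},
    {"gripper":0.3,"offset":[0,0,0],"rotation":[0,0,0]},
    {"gripper":0.3,"offset":[0,0,0],"rotation":[0,0,0]},
    {"gripper":0.3,"offset":[0,0,0],"rotation":[0,0,0]}
  ]
}}

```text
clock: 17.05
position: [0.6149, -0.0664, 0.0654]
ee_rot: [0.707, 0.707, 0.0, 0.0]
ft_force: [-0.1, 0.5, -3.0]
grip_width: 0.484
grasp_force: 41.3
```

Position is about 0.7 mm off, so I'll trim it while lowering.

{"api": "jog_arm", "payload": {
  "deltas": [
    {"gripper":0.3,"offset":[-0.0008,-0.0005,0.001],"rotation":[0,0,0]},
    {"gripper":0.3,"offset":[0,0,0.001],"rotation":[0,0,0]},
    {"gripper":0.3,"offset":[0,0,0],"rotation":[0,0,0]},
    {"gripper":0.3,"offset":[0,0,0],"rotation":[0,0,0]}
  ]
}}

```text
clock: 17.45
position: [0.6143, -0.0672, 0.0633]
ee_rot: [0.707, 0.707, -0.0, 0.0]
ft_force: [0.0, -0.1, -3.4]
grip_width: 0.483
grasp_force: 41.3
```

{"api": "jog_arm", "payload": {
  "deltas": [
    {"gripper":0.3,"offset":[0,0,0.0005],"rotation":[0,0,0]},
    {"gripper":0.3,"offset":[0,0,0.0005],"rotation":[0,0,0]},
    {"gripper":0.3,"offset":[0,0,0],"rotation":[0,0,0]},
    {"gripper":0.3,"offset":[0,0,0],"rotation":[0,0,0]}
  ]
}}

```text
clock: 17.85
position: [0.6144, -0.0672, 0.0626]
ee_rot: [0.707, 0.707, -0.0, 0.0]
ft_force: [-3.4, -0.2, 2.0]
grip_width: 0.477
grasp_force: 41.9
```

{"api": "jog_arm", "payload": {
  "deltas": [
    {"gripper":0.55,"offset":[0,0,0.0003],"rotation":[0,0,0]},
    {"gripper":0.7,"offset":[0,0,0],"rotation":[0,0,0]},
    {"gripper":1,"offset":[0,0,0],"rotation":[0,0,0]},
    {"gripper":1,"offset":[0,0,0],"rotation":[0,0,0]},
    {"gripper":1,"offset":[0,0,0],"rotation":[0,0,0]},
    {"gripper":1,"offset":[0,0,-0.01],"rotation":[0,0,0]},
    {"gripper":1,"offset":[0,0,-0.03],"rotation":[0,0,0]},
    {"gripper":1,"offset":[0,0,-0.045],"rotation":[0,0,0]},
    {"gripper":1,"offset":[0,0,-0.045],"rotation":[0,0,0]},
    {"gripper":1,"offset":[0,0,-0.035],"rotation":[0,0,0]},
    {"gripper":1,"offset":[0,0,-0.014],"rotation":[0,0,0]},
    {"gripper":1,"offset":[0,0,0],"rotation":[0,0,0]},
    {"gripper":1,"offset":[0,0,0],"rotation":[0,0,0]}
  ]
}}

```text
clock: 19.15
position: [0.6139, -0.0673, 0.2401]
ee_rot: [0.707, 0.707, -0.0, -0.0]
ft_force: [-0.1, -0.4, -0.4]
grip_width: 1.0
grasp_force: 0.0
```

Run:
```python
from h import *
o,im=snap("w_s2")
```

```text
19.15 [ 0.6139 -0.0673  0.2401] [-0.1 -0.4 -0.4]
```

{"api": "jog_arm", "payload": {
  "deltas": [
    {"gripper":1,"offset":[0.018,-0.002,0],"rotation":[0,0,0]},
    {"gripper":1,"offset":[0.036,-0.004,0],"rotation":[0,0,0]},
    {"gripper":1,"offset":[0.036,-0.004,0],"rotation":[0,0,0]},
    {"gripper":1,"offset":[0.036,-0.004,0],"rotation":[0,0,0]},
    {"gripper":1,"offset":[0.018,-0.002,0],"rotation":[0,0,0]},
    {"gripper":1,"offset":[0,0,0],"rotation":[0,0,0]},
    {"gripper":1,"offset":[0,0,0],"rotation":[0,0,0]},
    {"gripper":1,"offset":[0,0,0],"rotation":[0,0,0]}
  ]
}}

```text
clock: 20.0
position: [0.5982, 0.0757, 0.2403]
ee_rot: [0.707, 0.707, -0.001, -0.0]
ft_force: [0.5, -0.2, 0.3]
grip_width: 1.001
grasp_force: 0.0
```

Run:
```python
from h import *
o,im=snap("w_marble")
o1,i1=load("w_s2")
f=lambda i:cv2.resize(i[150:250,255:385],(390,300),interpolation=cv2.INTER_CUBIC)
cv2.imwrite("pics/c4.png",np.vstack([cv2.resize(im[150:250,255:385],(780,600),interpolation=cv2.INTER_CUBIC)]))
cv2.imwrite("pics/c5.png",cv2.resize(i1[150:250,255:385],(780,600),interpolation=cv2.INTER_CUBIC))
```

```text
20.0 [0.5982 0.0757 0.2403] [ 0.5 -0.2  0.3]
```

View pics/c4.png

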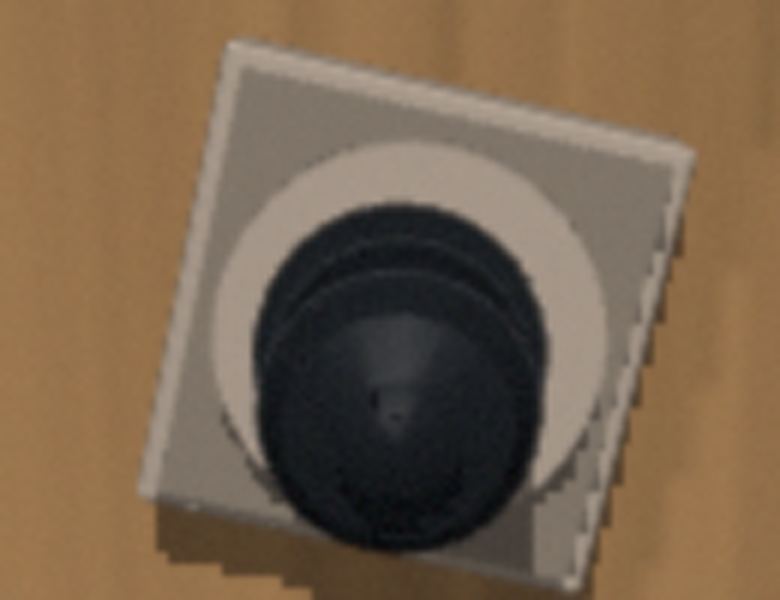

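View pics/c5.png

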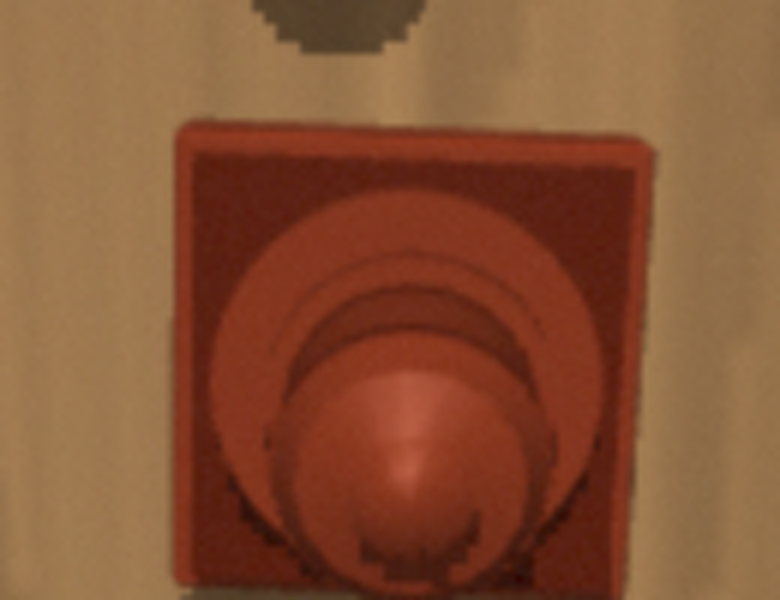

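Both finials are upright. On the white plinth the seat is at L212, R607, top 142 and the dark foot at L255, R548, top 203. On the red plinth the seat is at L210, R603, top 188 and the foot top is at (405,251).

Run:
```python
from h import *
a=(255,150,6)
print("marble seat",meas("w_marble",*a,212,607,(410,142),.032,.034),"slate foot",meas("w_marble",*a,255,548,(401,203),.04,.025))
print("sand seat",meas("w_s2",*a,210,603,(406,188),.032,.034),"sandstone foot",meas("w_s2",*a,260,555,(407,251),.04,.025))
```

```text
marble seat [0.5991 0.0809 0.0678] slate foot [0.5978 0.0808 0.0492]
sand seat [ 0.6143 -0.0697  0.0678] sandstone foot [ 0.6145 -0.0701  0.0498]
```

The sandstone finial is centred to about 0.5 mm. Next I'll grasp the slate finial.

{"api": "jog_arm", "payload": {
  "deltas": [
    {"gripper":1,"offset":[0.0067,-0.0012,0.03],"rotation":[0,0,0]},
    {"gripper":1,"offset":[0,0,0.04],"rotation":[0,0,0]},
    {"gripper":1,"offset":[0,0,0.04],"rotation":[0,0,0]},
    {"gripper":1,"offset":[0,0,0.035],"rotation":[0,0,0]},
    {"gripper":1,"offset":[0,0,0.022],"rotation":[0,0,0]},
    {"gripper":1,"offset":[0,0,0.011],"rotation":[0,0,0]},
    {"gripper":1,"offset":[0,0,0],"rotation":[0,0,0]},
    {"gripper":0.7,"offset":[0,0,0],"rotation":[0,0,0]},
    {"gripper":0.6,"offset":[0,0,0],"rotation":[0,0,0]},
    {"gripper":0.5,"offset":[0,0,0],"rotation":[0,0,0]},
    {"gripper":0.3,"offset":[0,0,0],"rotation":[0,0,0]},
    {"gripper":0.3,"offset":[0,0,0],"rotation":[0,0,0]},
    {"gripper":0.3,"offset":[0,0,0],"rotation":[0,0,0]},
    {"gripper":0.3,"offset":[0,0,0],"rotation":[0,0,0]},
    {"gripper":0.3,"offset":[0,0,0],"rotation":[0,0,0]}
  ]
}}

```text
clock: 21.55
position: [0.5977, 0.0835, 0.0643]
ee_rot: [0.707, 0.707, 0.0, 0.001]
ft_force: [-2.0, -1.3, 6.4]
grip_width: 0.482
grasp_force: 40.0
```

{"api": "jog_arm", "payload": {
  "deltas": [
    {"gripper":0.3,"offset":[0,0,-0.01],"rotation":[0,0,0]},
    {"gripper":0.3,"offset":[0,0,-0.025],"rotation":[0,0,0]},
    {"gripper":0.3,"offset":[0,0,-0.035],"rotation":[0,0,0]},
    {"gripper":0.3,"offset":[0,0,-0.035],"rotation":[0,0,0]},
    {"gripper":0.3,"offset":[0,0,-0.025],"rotation":[0,0,0]},
    {"gripper":0.3,"offset":[0,0,-0.01],"rotation":[0,0,0]},
    {"gripper":0.3,"offset":[0,0,0],"rotation":[0,0,0]},
    {"gripper":0.3,"offset":[0,0,0],"rotation":[0,0,0]}
  ]
}}

```text
clock: 22.35
position: [0.5965, 0.0831, 0.2018]
ee_rot: [0.707, 0.707, -0.001, -0.0]
ft_force: [0.3, 0.4, -3.3]
grip_width: 0.479
grasp_force: 41.1
```

Run:
```python
from h import *
o=manip.get_obs()
hand("w_hand3",.0622,lambda h:(h[...,2]<75)&(h[...,1]<175))
h=cv2.cvtColor(cv2.imread("pics/w_hand3.png"),cv2.COLOR_BGR2HSV);print([tuple(map(int,h[r,322])) for r in range(236,254)])
```

```text
22.35 [0.5965 0.0831 0.2018] [ 0.3  0.4 -3.3]
[np.float64(243.5), np.float64(243.5), np.float64(243.5)] 277 367 off y [np.float64(-0.0007), np.float64(-0.0007), np.float64(-0.0007)] off x 0.0004
[(15, 43, 183), (14, 45, 183), (15, 45, 183), (15, 43, 184), (14, 45, 183), (14, 43, 183), (15, 44, 178), (17, 38, 122), (15, 9, 56), (105, 62, 33), (103, 96, 32), (109, 57, 36), (103, 72, 32), (109, 57, 36), (105, 54, 38), (103, 46, 39), (105, 71, 36), (105, 54, 38)]
```

{"api": "jog_arm", "payload": {
  "deltas": [
    {"gripper":0.3,"offset":[0.0118,-0.0079,0],"rotation":[0,0,0]},
    {"gripper":0.3,"offset":[0.0237,-0.0158,0],"rotation":[0,0,0]},
    {"gripper":0.3,"offset":[0.0237,-0.0158,0],"rotation":[0,0,0]},
    {"gripper":0.3,"offset":[0.0237,-0.0158,0],"rotation":[0,0,0]},
    {"gripper":0.3,"offset":[0.0237,-0.0158,0],"rotation":[0,0,0]},
    {"gripper":0.3,"offset":[0.0237,-0.0158,0],"rotation":[0,0,0]},
    {"gripper":0.3,"offset":[0.0237,-0.0158,0],"rotation":[0,0,0]},
    {"gripper":0.3,"offset":[0.0237,-0.0158,0],"rotation":[0,0,0]},
    {"gripper":0.3,"offset":[0.0118,-0.0079,0],"rotation":[0,0,0]},
    {"gripper":0.3,"offset":[0,0,0],"rotation":[0,0,0]},
    {"gripper":0.3,"offset":[0,0,0.02],"rotation":[0,0,0]},
    {"gripper":0.3,"offset":[0,0,0.035],"rotation":[0,0,0]},
    {"gripper":0.3,"offset":[0,0,0.035],"rotation":[0,0,0]},
    {"gripper":0.3,"offset":[0,0,0.022],"rotation":[0,0,0]},
    {"gripper":0.3,"offset":[0,0,0.01],"rotation":[0,0,0]},
    {"gripper":0.3,"offset":[0,0,0.005],"rotation":[0,0,0]},
    {"gripper":0.3,"offset":[0,0,0],"rotation":[0,0,0]},
    {"gripper":0.3,"offset":[0,0,0],"rotation":[0,0,0]},
    {"gripper":0.3,"offset":[0,0,0],"rotation":[0,0,0]}
  ]
}}

```text
clock: 24.3
position: [0.4712, 0.2732, 0.077]
ee_rot: [0.707, 0.707, 0.001, 0.0]
ft_force: [-0.4, -1.1, -2.9]
grip_width: 0.479
grasp_force: 41.2
```

{"api": "jog_arm", "payload": {
  "deltas": [
    {"gripper":0.3,"offset":[0,0,0.004],"rotation":[0,0,0]},
    {"gripper":0.3,"offset":[0,0,0.002],"rotation":[0,0,0]},
    {"gripper":0.3,"offset":[0,0,0.001],"rotation":[0,0,0]},
    {"gripper":0.3,"offset":[0,0,0],"rotation":[0,0,0]},
    {"gripper":0.3,"offset":[0,0,0],"rotation":[0,0,0]},
    {"gripper":0.3,"offset":[0,0,0],"rotation":[0,0,0]}
  ]
}}

```text
clock: 24.9
position: [0.4706, 0.273, 0.0691]
ee_rot: [0.707, 0.707, 0.0, 0.0]
ft_force: [0.7, -0.1, -2.0]
grip_width: 0.48
grasp_force: 41.2
```

{"api": "jog_arm", "payload": {
  "deltas": [
    {"gripper":0.3,"offset":[-0.0003,-0.0005,0.0015],"rotation":[0,0,0]},
    {"gripper":0.3,"offset":[0,0,0.001],"rotation":[0,0,0]},
    {"gripper":0.3,"offset":[0,0,0.001],"rotation":[0,0,0]},
    {"gripper":0.3,"offset":[0,0,0.0005],"rotation":[0,0,0]},
    {"gripper":0.3,"offset":[0,0,0],"rotation":[0,0,0]},
    {"gripper":0.3,"offset":[0,0,0],"rotation":[0,0,0]}
  ]
}}

```text
clock: 25.5
position: [0.4701, 0.2726, 0.065]
ee_rot: [0.707, 0.707, 0.0, 0.0]
ft_force: [0.7, 0.1, -2.9]
grip_width: 0.48
grasp_force: 41.2
```

{"api": "jog_arm", "payload": {
  "deltas": [
    {"gripper":0.3,"offset":[0,0,0.0005],"rotation":[0,0,0]},
    {"gripper":0.3,"offset":[0,0,0],"rotation":[0,0,0]},
    {"gripper":0.3,"offset":[0,0,0],"rotation":[0,0,0]}
  ]
}}

```text
clock: 25.8
position: [0.4701, 0.2726, 0.0645]
ee_rot: [0.707, 0.707, 0.0, 0.0]
ft_force: [0.7, 0.1, -3.1]
grip_width: 0.48
grasp_force: 41.2
```

{"api": "jog_arm", "payload": {
  "deltas": [
    {"gripper":0.3,"offset":[0,0,0.0005],"rotation":[0,0,0]},
    {"gripper":0.3,"offset":[0,0,0],"rotation":[0,0,0]},
    {"gripper":0.3,"offset":[0,0,0],"rotation":[0,0,0]}
  ]
}}

```text
clock: 26.1
position: [0.4701, 0.2727, 0.0643]
ee_rot: [0.707, 0.707, -0.0, 0.0]
ft_force: [-3.2, -1.6, 5.1]
grip_width: 0.479
grasp_force: 41.9
```

{"api": "jog_arm", "payload": {
  "deltas": [
    {"gripper":0.55,"offset":[0,0,0],"rotation":[0,0,0]},
    {"gripper":0.7,"offset":[0,0,0],"rotation":[0,0,0]},
    {"gripper":1,"offset":[0,0,0],"rotation":[0,0,0]},
    {"gripper":1,"offset":[0,0,0],"rotation":[0,0,0]},
    {"gripper":1,"offset":[0,0,0],"rotation":[0,0,0]},
    {"gripper":1,"offset":[0,0,-0.01],"rotation":[0,0,0]},
    {"gripper":1,"offset":[0,0,-0.03],"rotation":[0,0,0]},
    {"gripper":1,"offset":[0,0,-0.045],"rotation":[0,0,0]},
    {"gripper":1,"offset":[0,0,-0.045],"rotation":[0,0,0]},
    {"gripper":1,"offset":[0,0,-0.034],"rotation":[0,0,0]},
    {"gripper":1,"offset":[0,0,-0.013],"rotation":[0,0,0]},
    {"gripper":1,"offset":[0,0,0],"rotation":[0,0,0]},
    {"gripper":1,"offset":[0,0,0],"rotation":[0,0,0]}
  ]
}}

```text
clock: 27.4
position: [0.4699, 0.2723, 0.2402]
ee_rot: [0.707, 0.707, -0.0, 0.0]
ft_force: [-0.4, -0.6, 0.4]
grip_width: 0.997
grasp_force: 0.0
```

Run:
```python
from h import *
o,im=snap("w_sl2")
im=cv2.convertScaleAbs(im,alpha=2.2,beta=10)
cv2.imwrite("pics/c6.png",cv2.resize(im[150:250,255:385],(780,600),interpolation=cv2.INTER_CUBIC))
```

```text
27.4 [0.4699 0.2723 0.2402] [-0.4 -0.6  0.4]
```

View pics/c6.png

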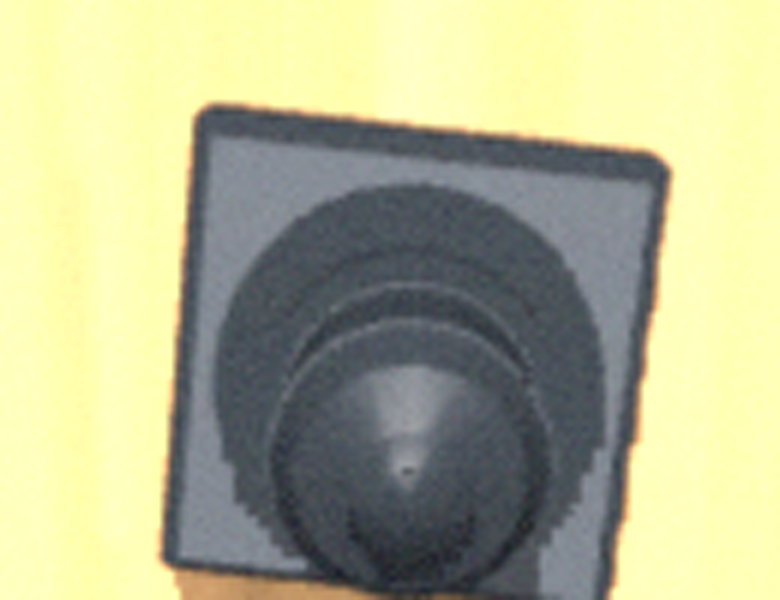

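{"api": "jog_arm", "payload": {
  "deltas": [
    {"gripper":1,"offset":[-0.0222,-0.0023,0],"rotation":[0,0,0]},
    {"gripper":1,"offset":[-0.0443,-0.0046,0],"rotation":[0,0,0]},
    {"gripper":1,"offset":[-0.0443,-0.0046,0],"rotation":[0,0,0]},
    {"gripper":1,"offset":[-0.0443,-0.0046,0],"rotation":[0,0,0]},
    {"gripper":1,"offset":[-0.0443,-0.0046,0],"rotation":[0,0,0]},
    {"gripper":1,"offset":[-0.0443,-0.0046,0],"rotation":[0,0,0]},
    {"gripper":1,"offset":[-0.0443,-0.0046,0],"rotation":[0,0,0]},
    {"gripper":1,"offset":[-0.0443,-0.0046,0],"rotation":[0,0,0]},
    {"gripper":1,"offset":[-0.0443,-0.0046,0],"rotation":[0,0,0]},
    {"gripper":1,"offset":[-0.0443,-0.0046,0],"rotation":[0,0,0]},
    {"gripper":1,"offset":[-0.0443,-0.0046,0],"rotation":[0,0,0]},
    {"gripper":1,"offset":[-0.0443,-0.0046,0],"rotation":[0,0,0]},
    {"gripper":1,"offset":[-0.0222,-0.0023,0],"rotation":[0,0,0]},
    {"gripper":1,"offset":[0,0,0],"rotation":[0,0,0]},
    {"gripper":1,"offset":[0,0,0],"rotation":[0,0,0]},
    {"gripper":1,"offset":[0,0,0],"rotation":[0,0,0]}
  ]
}}

```text
clock: 29.05
position: [0.4152, -0.2576, 0.2404]
ee_rot: [0.706, 0.708, 0.0, -0.001]
ft_force: [-0.8, -0.7, 0.8]
grip_width: 0.998
grasp_force: 0.0
```

The slate finial is centred and upright: the seat spans 216–604 with its top at 184, and the foot top is at 249. Next I'll grasp the marble finial on the block.

{"api": "jog_arm", "payload": {
  "deltas": [
    {"gripper":1,"offset":[-0.002,0,0.03],"rotation":[0,0,0]},
    {"gripper":1,"offset":[0,0,0.04],"rotation":[0,0,0]},
    {"gripper":1,"offset":[0,0,0.04],"rotation":[0,0,0]},
    {"gripper":1,"offset":[0,0,0.036],"rotation":[0,0,0]},
    {"gripper":1,"offset":[0,0,0.024],"rotation":[0,0,0]},
    {"gripper":1,"offset":[0,0,0.012],"rotation":[0,0,0]},
    {"gripper":1,"offset":[0,0,0],"rotation":[0,0,0]},
    {"gripper":0.7,"offset":[0,0,0],"rotation":[0,0,0]},
    {"gripper":0.6,"offset":[0,0,0],"rotation":[0,0,0]},
    {"gripper":0.5,"offset":[0,0,0],"rotation":[0,0,0]},
    {"gripper":0.3,"offset":[0,0,0],"rotation":[0,0,0]},
    {"gripper":0.3,"offset":[0,0,0],"rotation":[0,0,0]},
    {"gripper":0.3,"offset":[0,0,0],"rotation":[0,0,0]},
    {"gripper":0.3,"offset":[0,0,0],"rotation":[0,0,0]},
    {"gripper":0.3,"offset":[0,0,0],"rotation":[0,0,0]}
  ]
}}

```text
clock: 30.55
position: [0.4156, -0.2615, 0.0603]
ee_rot: [0.707, 0.707, -0.0, 0.001]
ft_force: [-3.0, 0.3, 7.9]
grip_width: 0.483
grasp_force: 39.6
```

{"api": "jog_arm", "payload": {
  "deltas": [
    {"gripper":0.3,"offset":[0,0,-0.01],"rotation":[0,0,0]},
    {"gripper":0.3,"offset":[0,0,-0.025],"rotation":[0,0,0]},
    {"gripper":0.3,"offset":[0,0,-0.036],"rotation":[0,0,0]},
    {"gripper":0.3,"offset":[0,0,-0.036],"rotation":[0,0,0]},
    {"gripper":0.3,"offset":[0,0,-0.025],"rotation":[0,0,0]},
    {"gripper":0.3,"offset":[0,0,-0.01],"rotation":[0,0,0]},
    {"gripper":0.3,"offset":[0,0,0],"rotation":[0,0,0]},
    {"gripper":0.3,"offset":[0,0,0],"rotation":[0,0,0]}
  ]
}}

```text
clock: 31.35
position: [0.4145, -0.2609, 0.1999]
ee_rot: [0.707, 0.707, -0.0, -0.001]
ft_force: [-0.2, 1.4, -2.4]
grip_width: 0.483
grasp_force: 41.0
```

Run:
```python
from h import *
hand("w_hand4",.0625,lambda h:h[...,1]<60)
h=cv2.cvtColor(cv2.imread("pics/w_hand4.png"),cv2.COLOR_BGR2HSV);print([(r,)+tuple(map(int,h[r,322])) for r in range(236,252)])
```

```text
31.35 [ 0.4145 -0.2609  0.1999] [-0.2  1.4 -2.4]
[np.float64(236.5), np.float64(236.5), np.float64(236.5)] 275 369 off y [np.float64(0.0028), np.float64(0.0028), np.float64(0.0028)] off x 0.0004
[(236, 112, 89, 77), (237, 10, 14, 109), (238, 16, 42, 139), (239, 16, 45, 146), (240, 18, 43, 143), (241, 17, 43, 148), (242, 16, 45, 160), (243, 17, 44, 168), (244, 16, 46, 166), (245, 16, 44, 168), (246, 16, 44, 167), (247, 14, 44, 168), (248, 15, 46, 168), (249, 16, 45, 159), (250, 17, 46, 149), (251, 17, 44, 145)]
```

{"api": "jog_arm", "payload": {
  "deltas": [
    {"gripper":0.3,"offset":[0.017,0.0092,0],"rotation":[0,0,0]},
    {"gripper":0.3,"offset":[0.0341,0.0183,0],"rotation":[0,0,0]},
    {"gripper":0.3,"offset":[0.0341,0.0183,0],"rotation":[0,0,0]},
    {"gripper":0.3,"offset":[0.0341,0.0183,0],"rotation":[0,0,0]},
    {"gripper":0.3,"offset":[0.0341,0.0183,0],"rotation":[0,0,0]},
    {"gripper":0.3,"offset":[0.0341,0.0183,0],"rotation":[0,0,0]},
    {"gripper":0.3,"offset":[0.0341,0.0183,0],"rotation":[0,0,0]},
    {"gripper":0.3,"offset":[0.0341,0.0183,0],"rotation":[0,0,0]},
    {"gripper":0.3,"offset":[0.0341,0.0183,0],"rotation":[0,0,0]},
    {"gripper":0.3,"offset":[0.0341,0.0183,0],"rotation":[0,0,0]},
    {"gripper":0.3,"offset":[0.017,0.0092,0],"rotation":[0,0,0]},
    {"gripper":0.3,"offset":[0,0,0],"rotation":[0,0,0]},
    {"gripper":0.3,"offset":[0,0,0.02],"rotation":[0,0,0]},
    {"gripper":0.3,"offset":[0,0,0.035],"rotation":[0,0,0]},
    {"gripper":0.3,"offset":[0,0,0.035],"rotation":[0,0,0]},
    {"gripper":0.3,"offset":[0,0,0.021],"rotation":[0,0,0]},
    {"gripper":0.3,"offset":[0,0,0.009],"rotation":[0,0,0]},
    {"gripper":0.3,"offset":[0,0,0.004],"rotation":[0,0,0]},
    {"gripper":0.3,"offset":[0,0,0],"rotation":[0,0,0]},
    {"gripper":0.3,"offset":[0,0,0],"rotation":[0,0,0]}
  ]
}}

```text
clock: 33.4
position: [0.5987, 0.0799, 0.0781]
ee_rot: [0.707, 0.707, 0.001, 0.001]
ft_force: [-1.0, 0.0, -1.8]
grip_width: 0.476
grasp_force: 41.2
```

{"api": "jog_arm", "payload": {
  "deltas": [
    {"gripper":0.3,"offset":[0,0,0.004],"rotation":[0,0,0]},
    {"gripper":0.3,"offset":[0,0,0.002],"rotation":[0,0,0]},
    {"gripper":0.3,"offset":[0,0,0.001],"rotation":[0,0,0]},
    {"gripper":0.3,"offset":[0,0,0],"rotation":[0,0,0]},
    {"gripper":0.3,"offset":[0,0,0],"rotation":[0,0,0]},
    {"gripper":0.3,"offset":[0,0,0],"rotation":[0,0,0]}
  ]
}}

```text
clock: 34.0
position: [0.5981, 0.0799, 0.0701]
ee_rot: [0.707, 0.707, 0.0, 0.0]
ft_force: [0.6, 0.1, -2.4]
grip_width: 0.476
grasp_force: 41.2
```

{"api": "jog_arm", "payload": {
  "deltas": [
    {"gripper":0.3,"offset":[0.0003,0,0.002],"rotation":[0,0,0]},
    {"gripper":0.3,"offset":[0,0,0.0015],"rotation":[0,0,0]},
    {"gripper":0.3,"offset":[0,0,0.001],"rotation":[0,0,0]},
    {"gripper":0.3,"offset":[0,0,0.0005],"rotation":[0,0,0]},
    {"gripper":0.3,"offset":[0,0,0],"rotation":[0,0,0]},
    {"gripper":0.3,"offset":[0,0,0],"rotation":[0,0,0]}
  ]
}}

```text
clock: 34.6
position: [0.5981, 0.0801, 0.065]
ee_rot: [0.707, 0.707, 0.0, 0.0]
ft_force: [-0.4, 0.2, -1.7]
grip_width: 0.481
grasp_force: 41.2
```

{"api": "jog_arm", "payload": {
  "deltas": [
    {"gripper":0.3,"offset":[0,0,0.0005],"rotation":[0,0,0]},
    {"gripper":0.3,"offset":[0,0,0],"rotation":[0,0,0]},
    {"gripper":0.3,"offset":[0,0,0],"rotation":[0,0,0]}
  ]
}}

```text
clock: 34.9
position: [0.5981, 0.0802, 0.0645]
ee_rot: [0.707, 0.707, -0.0, 0.0]
ft_force: [0.2, 0.4, -2.6]
grip_width: 0.483
grasp_force: 41.2
```

{"api": "jog_arm", "payload": {
  "deltas": [
    {"gripper":0.3,"offset":[0,0,0.0005],"rotation":[0,0,0]},
    {"gripper":0.3,"offset":[0,0,0],"rotation":[0,0,0]},
    {"gripper":0.3,"offset":[0,0,0],"rotation":[0,0,0]}
  ]
}}

```text
clock: 35.2
position: [0.5981, 0.0802, 0.0644]
ee_rot: [0.707, 0.707, -0.0, 0.0]
ft_force: [-3.7, -1.1, 5.0]
grip_width: 0.478
grasp_force: 41.8
```

{"api": "jog_arm", "payload": {
  "deltas": [
    {"gripper":0.55,"offset":[0,0,0],"rotation":[0,0,0]},
    {"gripper":0.7,"offset":[0,0,0],"rotation":[0,0,0]},
    {"gripper":1,"offset":[0,0,0],"rotation":[0,0,0]},
    {"gripper":1,"offset":[0,0,0],"rotation":[0,0,0]},
    {"gripper":1,"offset":[0,0,0],"rotation":[0,0,0]},
    {"gripper":1,"offset":[0,0,-0.01],"rotation":[0,0,0]},
    {"gripper":1,"offset":[0,0,-0.03],"rotation":[0,0,0]},
    {"gripper":1,"offset":[0,0,-0.045],"rotation":[0,0,0]},
    {"gripper":1,"offset":[0,0,-0.045],"rotation":[0,0,0]},
    {"gripper":1,"offset":[0,0,-0.034],"rotation":[0,0,0]},
    {"gripper":1,"offset":[0,0,-0.013],"rotation":[0,0,0]},
    {"gripper":1,"offset":[0,0,0],"rotation":[0,0,0]},
    {"gripper":1,"offset":[0,0,0],"rotation":[0,0,0]}
  ]
}}

```text
clock: 36.5
position: [0.5977, 0.08, 0.24]
ee_rot: [0.707, 0.707, -0.001, -0.0]
ft_force: [0.0, -0.9, 0.2]
grip_width: 1.0
grasp_force: 0.0
```

Run:
```python
from h import *
o,im=snap("w_m2")
s=imaging.camera("scene")
a=cv2.resize(im[150:250,270:370],(400,400),interpolation=cv2.INTER_CUBIC)
cv2.imwrite("pics/c7.png",np.hstack([a,cv2.resize(s[140:340,220:420],(400,400))]))
cv2.imwrite("pics/scene1.png",s)
```

```text
36.5 [0.5977 0.08   0.24  ] [ 0.  -0.9  0.2]
```

View pics/c7.png

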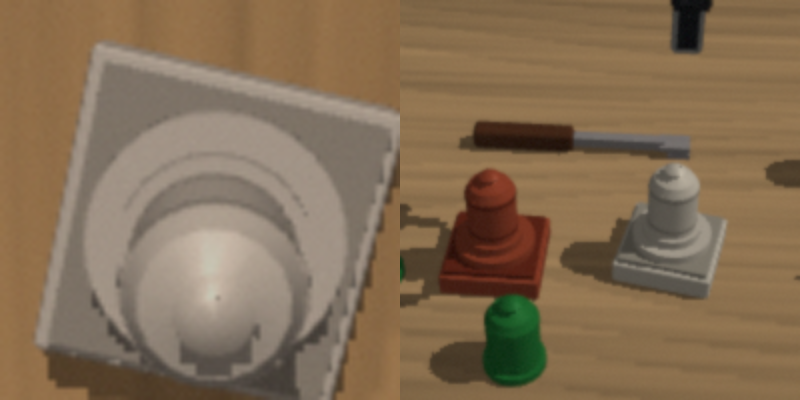

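The marble finial is upright and centred: the seat spans 84–348 and the foot-to-seat gap matches the other two. The chisel is where it was, so I'll hand in.

```bash
python3 -c "
from workcell import workorder
print(workorder.hand_in())"
```

```text
the job is handed in; nothing more can be done
None
```

I moved all three finials onto the plinths of their own stone; each was upright and looked centred to within about 1 mm in the wrist camera. I handed the job in after 36.5 s; the hand-in gave no verdict.

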